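# Load the curing box: prop the lid on its stay, put the tray in, fold the stay, close

### The job

Raise the lid of the curing box by its front bar, on past the point where the folding stay locks, and lower it so that it stands by itself on the locked stay; then set the tray of pendants down flat inside the box. Then take the red knob at the stay's knee, lift it slightly to free the catch, draw the knee forward so that the stay folds, and let the lid down gently until it is fully shut with the tray inside. Go by feel at the stops and never force the stay or its catch, do not let the lid slam, and leave the jar, the bottle and the dish where they stand.

Things in the scene. Friction and masses are not known exactly. Their poses are not given: they have to be found in the camera images.
- box: White curing box, fixed, open on top under its lid: 170 deep (its x) x 220 wide (its y) x 90 mm high, walls and floor 5 mm. Origin: centre of its underside. Its x points from the front (robot side) to the hinge, y to the left side, which carries the stay, z up.
- hinge (a point): Middle of the lid's hinge line, which runs along the box's y on the far top edge, at (85, 0, 90) mm in the box's frame. To lock the stay surely, raise the lid until a firm rubber stop is felt (at 1.38 to 1.57 rad, differs each time), then lower it to 1.29 rad, where it rests, and let go.
- lid (a joint): Orange lid, 170 x 220 x 8 mm, 0.36 to 0.56 kg. 0 = shut, grows as it opens. It falls shut unless propped; on the locked stay it rests at 1.29 rad. Lifted beyond that it raises the stay's sprung foot, which draws it back with a few newtons, up to the rubber stop. Before that, from about 1.25 rad, the stay's pin may ride up over the catch tooth, felt as a softer bump: the knee is not yet straight.
- lid_bar (a point): Centre of the black round bar in front of the lid: 12 mm thick, 112 mm long along the box's y, 45 mm ahead of the lid's front edge with room for fingers on both sides. It spins freely, so it can be pinched from above with the hand kept upright as the lid swings. Shut: at (-130, 0, 96) mm in the box's frame; it moves on a 215 mm circle about the hinge line.
- knee (a joint): Knee of the folding stay on the box's left side: two steel links, each 80.6 mm between pins; the upper one is pinned to the lid 100 mm from the hinge line, the lower one to the foot. 0 = folded (lid shut), 2.51 = dead straight, 2.63 rad = locked slightly over centre at its stop. It folds towards the box's front.
- knob_c (a point): Centre of the red round knob on the knee, to pinch from above: sleeve 14 mm thick, 38 mm long along the box's y, spins freely, centre 51 mm outside the links. In the box's frame: lid shut (-89, 175, 57), locked (28, 175, 111) mm. From locked it lifts only along a 45 degree slope, equal parts up and along the box's +x, with stay and lid, against 4 to 8 N.
- knob: The same red knob; its origin on the knee pin, at the inner end.
- pivot (a point): Pin of the stay's foot, on which the lower link turns; foot down: (-10, 124, 40) mm in the box's frame. It slides up to 18 mm straight up when the locked stay is lifted; a spring returns it. Once freed, the knob drawn forward moves on an 80.6 mm circle about it, over the top and down to the front, lowering the lid, whose weight pulls the knob with up to 9 N.
- tooth (a joint): Give of the catch tooth (m, 0 at rest), 14 N per mm. It blocks folding until the knob has been lifted 4 to 13 mm along its slope (differs each time); 2 to 3 mm later a firm rubber stop is felt (at 6 to 16 mm): draw forward 1 mm short of the stop. Pulling forward unlifted with over some 10 N bends the tooth; over 1.2 mm is damage.
- bumper (a joint): Squeeze of the rubber stop above the foot (m, 0 at rest), 10 N per mm. It is met by lifting the lid bar or the knob. Damage: over 2 mm at any time (some 8 N on the bar beyond first touch), or over 0.7 mm while lifting by the knob (some 9 N beyond first touch).
- tray_c (a point): Tray of pendants, loose, 0.08 to 0.16 kg: white plate 80 (its x) x 56 (its y) x 8 mm, four pendants on it, and an upright blue grip in the middle, 24 (x) x 14 (y) mm, its top 50 mm above the underside. The point lies on its middle axis, 25 mm above the underside; pinch the grip across its y.
- tray: The same tray; origin at the centre of its underside.
- jar_c (a point): Jar, 62 mm wide, 85 mm high, bystander; its centre.
- polish_c (a point): Small green bottle, 30 mm wide, 70 mm high, bystander; its centre.
- dish_c (a point): White dish, 70 mm wide, 30 mm high, bystander; its centre.
Not all that is in view belongs to the job. What is shaped like the tray but pink or purple is not meant.

How it is judged:
By the outcome, as a careful person would: the job done as asked, in the order asked, and still so for the second after the job is handed in, with the robot touching nothing.
It also fails if it takes over 72 s, if anything falls off the work surface, if the arm or the gripper's body presses on something with over 40 N, if the wrist force passes 120 N, or if a joint passes its speed limit or range.

### The arm

A 6-joint arm with a two-finger parallel gripper is mounted at the origin on the work surface. World frame = base frame: x ahead of the robot, y to its left, z up, the work surface at z = 0. Lengths are in m, angles in rad, forces in N, time in s.
With the tool pointing down it reaches from about 0.225 to 0.875 m from the base axis. Payload 3.4 kg.
Tool frame: the origin (TCP) lies midway between the tips of the shut fingers; the grasp point (between the pads) lies 19 mm behind it; z points along the fingers, y is the line along which they close (so a half turn about z gives the same grasp; the last joint's range is limited). The gripper opens to 85 mm and grips with 20 to 120 N. Pads are 22 mm wide; open, the fingers measure 114 mm over their backs; the gripper's body (76 mm by 85 mm) begins 54 mm behind the grasp point. The pads swing forward as they close: fully open they stand 13 mm farther back than shut.
Start: joints at [-1.333, 0.276, 1.505, -0, 1.361, -0.121], TCP at [0.202, -0.538, 0.231] pointing down, gripper open.
Joint ranges: [-2.89, 2.89], [-0.75, 2.08], [0.22, 2.7], [-1.18, 4.32], [0.11, 2.71], [-2.7, 2.7]. Speed limits (rad/s): [2.57, 2.57, 3.14, 3.14, 3.14, 3.14].

### API

Orientations are given as a unit quaternion [w, x, y, z].
In Python, from station import r, cams gives the robot as it stands. The module is installed in compiled form; this text tells all that it offers.
- The arm moves only by the shell command python3 -m handwheel 'ROWS' [FORCE]. ROWS is JSON, a list of rows, each a list of 5 numbers: the finger opening in cm, from 0 to 8.54, then the shift along the tool's x, y, z in cm, then the turn about the tool's z in rad. A call has 1 to 10 rows; each row is the pose to reach, as a shift and turn from the pose commanded when the call began, along the tool's axes at that moment; what a row does not reach only later rows make up. A row lasts 1/8 s, in which the tool goes at most 62.5 mm and 10.7 degrees, less where a joint would pass 70% of its speed; a pose out of reach is approached as far as the arm can. A call with a gripper value outside its range is refused whole. The fingers move at their own pace and stop on an object; FORCE is the grip in N (left out, the last holds). Time passes only in rows, so rows that repeat a pose let the fingers close. It gives the time, the measured TCP pose, the force, the opening and the grip force at its end, in the units of the state.
- r.read_state(): the state, without advancing time (a new reading comes with each control period).
- cams.snapshot(name): name is "scene" or "top" or "wrist"; returns a dict with "image" (400x640x3 uint8, red, green, blue), "mtx" (3x3 intrinsics, pixels), "pose" (4x4, takes a point from camera to world coordinates). Camera axes: x right, y down, z forward; pixel columns grow to the right and rows downward; lengths in m; the calibration is good to about 2 mm. A picture is of the moment at which its call begins. There is no depth.
- r.hand_in(): hands the job in; it is judged then, once.
The state is a dict: "t": time; "joints": joint angles; "qd": joint speeds; "tau": joint torques, N m; "tool_pos": TCP position; "tool_rot": TCP orientation; "contact_force": force on the tool from outside, world axes, zero at the start; "ft_torque": the same for the moment, N m; "opening": finger opening in m; "grip_force": force on a finger pad.
Only numpy, scipy, OpenCV 4.12 (cv2) and the standard library are available. Lean on these libraries where they do the work, as an engineer would, in place of code of your own. Each camera call takes 0.05 s, during which the arm holds its last target. There are 200 camera calls.

## Working session

There is one attempt and no reset: what is moved stays moved. The work goes in short steps, Python scripts to look and compute and a shell command to move; the robot and the scene stay as the last step left them, time stands still between calls to the robot, and variables do not carry over. Pictures are saved under pics/ and viewed, at most 12 in all, crops included, and the job is handed in when it is done.

```bash
mkdir -p pics; python3 - <<'E'
from station import r,cams
import cv2,numpy as np
s=r.read_state();print({k:np.round(v,3).tolist() for k,v in s.items()})
np.set_printoptions(precision=4,suppress=True)
for n in["scene","top"]:
    d=cams.snapshot(n);np.savez(f"{n}0.npz",**d)
    cv2.imwrite(f"pics/{n}0.png",d["image"][:,:,::-1]);print(n,d["mtx"],d["pose"])
E
```

```text
{'t': 0.0, 'joints': [-1.333, 0.277, 1.506, -0.0, 1.361, -0.121], 'qd': [0.001, -0.002, -0.002, -0.001, 0.001, 0.002], 'tau': [0.0, -41.677, -24.581, -0.0, 0.011, 0.0], 'tool_pos': [0.202, -0.538, 0.23], 'tool_rot': [-0.001, 0.984, 0.178, -0.0], 'contact_force': [0.485, 0.56, -0.884], 'ft_torque': [0.012, 0.017, -0.013], 'grip_force': 0.0, 'opening': 0.086}
scene [[418.7869   0.     332.7945]
 [  0.     418.7869 200.401 ]
 [  0.       0.       1.    ]] [[-0.8735  0.2879 -0.3927  0.9609]
 [ 0.4869  0.5163 -0.7045  0.7831]
 [-0.0001 -0.8066 -0.5911  0.7419]
 [ 0.      0.      0.      1.    ]]
top [[375.8517   0.     318.0427]
 [  0.     375.8517 201.5242]
 [  0.       0.       1.    ]] [[ 0.0015 -0.997   0.0768  0.4304]
 [-0.9999 -0.0004  0.0133 -0.0139]
 [-0.0133 -0.0768 -0.997   1.1128]
 [ 0.      0.      0.      1.    ]]
```

View pics/scene0.png

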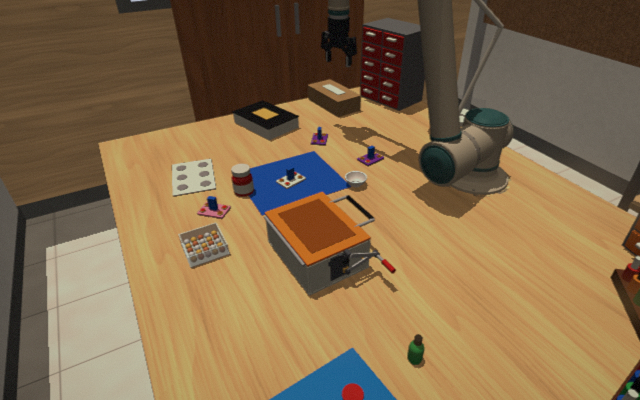

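View pics/top0.png

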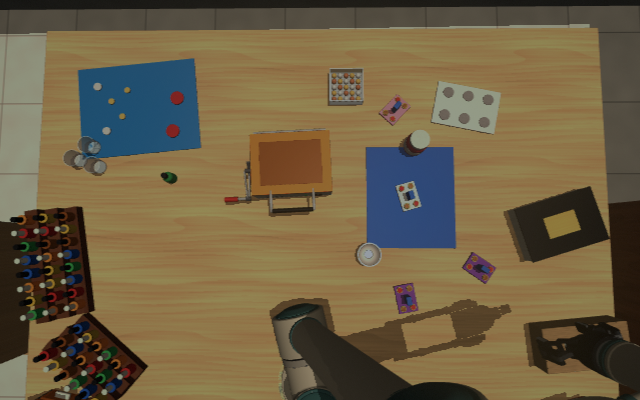

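The scene view shows the shut box at about (318,240) with the red knob at (388,265), and the white tray on the blue mat at (291,178). In the top view the lid spans (249-331,130-195), the bar is near (292,211), the knob at (235,199) and the white tray at (408,196).

```bash
cat > h.py <<'E'
import numpy as np,cv2
def load(n): return dict(np.load(n))
def ray(d,uv):
    K,P=d["mtx"],d["pose"];v=P[:3,:3]@np.linalg.solve(K,[uv[0],uv[1],1]);return P[:3,3],v
def plane(d,uv,z):
    o,v=ray(d,uv);return o+v*(z-o[2])/v[2]
def tri(d1,u1,d2,u2):
    A=np.zeros((3,3));b=np.zeros(3)
    R=[ray(d1,u1),ray(d2,u2)]
    for o,v in R:
        v=v/np.linalg.norm(v);M=np.eye(3)-np.outer(v,v);A+=M;b+=M@o
    p=np.linalg.solve(A,b);e=[np.linalg.norm(np.cross(p-o,v/np.linalg.norm(v))) for o,v in R]
    return p,max(e)
def proj(d,p):
    P=np.linalg.inv(d["pose"]);q=d["mtx"]@(P[:3,:3]@p+P[:3,3]);return q[:2]/q[2]
def blobs(d,lo,hi,roi,n=1):
    x0,y0,x1,y1=roi
    m=cv2.inRange(cv2.cvtColor(d["image"],cv2.COLOR_RGB2HSV),np.array(lo),np.array(hi))
    k=np.zeros_like(m);k[y0:y1,x0:x1]=m[y0:y1,x0:x1]
    c=cv2.findContours(k,cv2.RETR_EXTERNAL,cv2.CHAIN_APPROX_NONE)[0]
    return sorted(c,key=cv2.contourArea)[::-1][:n]
def cen(c):
    m=cv2.moments(c);return np.array([m["m10"]/m["m00"],m["m01"]/m["m00"]])
E
python3 - <<'E'
from h import *
np.set_printoptions(precision=4,suppress=True)
t,s=load("top0.npz"),load("scene0.npz")
c=blobs(t,(5,120,60),(18,255,255),(235,120,345,205))[0]
R=cv2.minAreaRect(c);print("lid",R)
W=np.array([plane(t,p,.1) for p in cv2.boxPoints(R)]);print(W,W.mean(0),np.linalg.norm(W-np.roll(W,1,0),axis=1))
for lab,roi in (("top",(215,185,262,210)),):
    k1=blobs(t,(0,150,60),(5,255,255),roi)[0]; k1b=blobs(t,(172,150,60),(180,255,255),roi)
    print("knob top",cv2.minAreaRect(k1),cv2.contourArea(k1),[cv2.contourArea(x) for x in k1b])
k2=blobs(s,(0,150,60),(5,255,255),(375,250,405,280))[0];print("knob scene",cv2.minAreaRect(k2))
print("knob tri",tri(t,cen(k1),s,cen(k2)), plane(t,cen(k1),.057))
# bar
g=cv2.cvtColor(t["image"],cv2.COLOR_RGB2HSV)
b=blobs(t,(0,0,0),(180,255,60),(262,200,325,222),3)
for x in b: 
    q=cv2.minAreaRect(x);print("dark",q,plane(t,q[0],.1))
# tray
w=blobs(t,(0,0,120),(180,70,255),(392,175,428,215),2)
for x in w:
    q=cv2.minAreaRect(x);W=np.array([plane(t,p,.008) for p in cv2.boxPoints(q)]);print("tray",q,W.mean(0),W,np.linalg.norm(W-np.roll(W,1,0),axis=1))
for n,u,z in(("jar",(419,139),.085),("dish",(368,254),.03),("bottle",(169,177),.03)):print(n,plane(t,u,z))
a=cv2.resize(t["image"][110:230,215:455],None,fx=3.3,fy=3.3,interpolation=cv2.INTER_CUBIC)
cv2.imwrite("pics/c0.png",a[:,:,::-1])
E
```

```text
lid ((289.4817810058594, 167.16311645507812), (71.2473373413086, 112.67333984375), 86.90594482421875)
[[ 0.6927  0.2384  0.1   ]
 [ 0.709  -0.0708  0.1   ]
 [ 0.5134 -0.0804  0.1   ]
 [ 0.4967  0.2241  0.1   ]] [0.603  0.0778 0.1   ] [0.1965 0.3095 0.1959 0.305 ]
knob top ((231.0, 199.0), (4.0, 12.0), 90.0) 41.0 []
knob scene ((387.7500305175781, 265.2499694824219), (15.556351661682129, 3.535534143447876), 45.0)
knob tri (array([0.5187, 0.2468, 0.0577]), np.float64(5.967563840214409e-05)) [0.5188 0.247  0.057 ]
dark ((292.0124206542969, 209.73619079589844), (4.309824466705322, 40.2075080871582), 86.98721313476562) [0.4861 0.0699 0.1   ]
tray ((408.3861389160156, 195.5355682373047), (26.90440559387207, 18.433395385742188), 72.6459732055664) [ 0.5333 -0.265   0.008 ] [[ 0.5631 -0.2278  0.008 ]
 [ 0.5794 -0.2799  0.008 ]
 [ 0.5035 -0.302   0.008 ]
 [ 0.4873 -0.2502  0.008 ]] [0.0791 0.0545 0.0791 0.0542]
jar [ 0.6833 -0.2795  0.085 ]
dish [ 0.3636 -0.1423  0.03  ]
bottle [0.5854 0.4359 0.03  ]
```

View pics/c0.png

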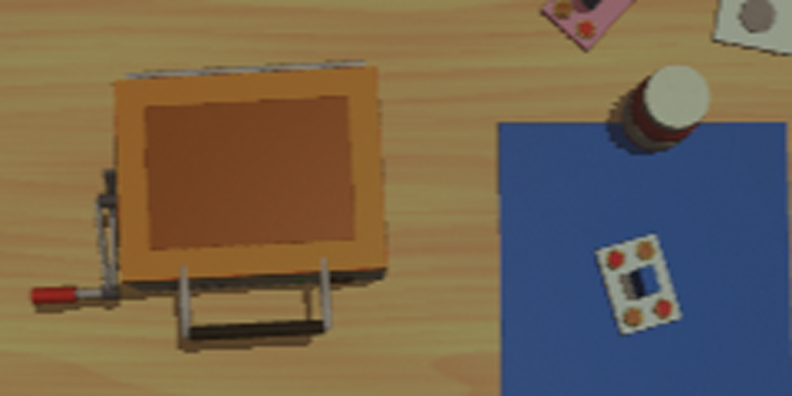

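```bash
cat >> h.py <<'E'
from scipy.spatial.transform import Rotation as Ro
O=np.array([.6165,.0767,0]);TH=.052
def B(p): # box frame mm -> world m
    return O+Ro.from_euler('z',TH).apply(np.array(p)/1000.)
def shift(s,target,yaw): # yaw = world angle of tool y
    R=Ro.from_quat(np.roll(s["tool_rot"],-1)).as_matrix()
    d=R.T@(np.array(target)-s["tool_pos"]); a=np.arctan2(R[1,1],R[0,1])
    t=-(yaw-a);t=(t+np.pi/2)%np.pi-np.pi/2
    return np.round(d*100,2),round(t,3)
E
python3 - <<'E'
from h import *
from station import r
t=load("top0.npz")
for u,e in(((249.5,134.8),(85,110)),((329.5,130.3),(85,-110)),((332.6,191.2),(-85,-110)),((252.3,195.5),(-85,110))):
    print(plane(t,u,.099),B((*e,99)))
print(plane(t,(272.3,210.9),.096),B((-130,56,96)),plane(t,(313.5,208.8),.096),B((-130,-56,96)))
s=r.read_state();p=B((-130,0,96));print(p,shift(s,p+[0,0,.06],TH))
E
```

```text
[0.69238462 0.18839423 0.099     ] [0.69566768 0.19096932 0.099     ]
[ 0.70451251 -0.03153965  0.099     ] [ 0.70710253 -0.02873331  0.099     ]
[ 0.53651711 -0.03979013  0.099     ] [ 0.53733232 -0.03756932  0.099     ]
[0.52476603 0.17817397 0.099     ] [0.52589747 0.18213331 0.099     ]
[0.48310475 0.12372826 0.096     ] [0.48376503 0.12586735 0.096     ] [0.488888   0.01194564 0.096     ] [0.48958641 0.01401874 0.096     ]
[0.48667572 0.06994305 0.096     ] (array([ 48.02, -46.9 ,   7.54]), np.float64(-1.264))
```

```bash
sed -i 's/O=np.array(\[.6165,.0767,0\])/O=np.array([.6155,.0755,0])/' h.py
python3 -m handwheel '[[4,24,-24,0,-0.6],[4,48,-46.9,0,-1.264],[4,48,-46.9,0,-1.264],[4,48,-46.9,0,-1.264],[4,48,-46.9,0,-1.264],[4,48,-46.9,0,-1.264],[4,48,-46.9,3,-1.264],[4,48,-46.9,6,-1.264],[4,48,-46.9,6,-1.264],[4,48,-46.9,6,-1.264]]' 40
python3 -m handwheel '[[4,0,0,0,0],[4,0,0,0,0],[4,0,0,0,0]]'
python3 - <<'E'
from h import *
from station import r,cams
s=r.read_state();print(s["tool_pos"],s["contact_force"]);p=B((-130,0,96));print(shift(s,p-[0,0,.019],TH))
d=cams.snapshot("wrist");cv2.imwrite("pics/w1.png",d["image"][:,:,::-1])
E
```

```text
t: 1.35
tool_pos: [0.4653, 0.0249, 0.1826]
tool_rot: [0.0, 0.688, 0.725, -0.0]
contact_force: [0.8, 0.2, 0.7]
opening: 0.0401
grip_force: 0.0
t: 1.72
tool_pos: [0.4646, 0.0217, 0.1833]
tool_rot: [0.0, 0.689, 0.725, -0.0]
contact_force: [-0.2, 0.2, -0.0]
opening: 0.0399
grip_force: 0.0
[0.46456742 0.02166699 0.18327107] [-0.19633108  0.21060457 -0.04228891]
(array([ 4.6 ,  2.34, 10.62]), np.float64(-0.002))
```

View pics/w1.png

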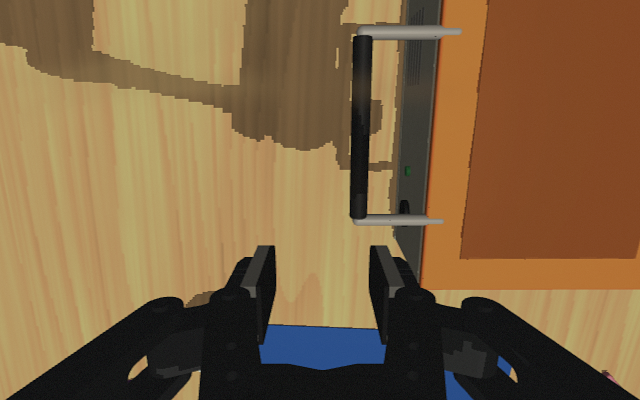

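The wrist view shows the bar standing at column 362 (rows 37-216), ahead of the fingers (gap centred at column 322), as computed.

```bash
python3 -m handwheel '[[4,4.5,2.3,4,0],[4,4.5,2.3,4,0],[4,4.5,2.3,4,0]]'
python3 - <<'E'
from h import *
from station import r,cams
s=r.read_state();p=B((-130,0,96));print(shift(s,p-[0,0,.019],TH))
d=cams.snapshot("wrist");cv2.imwrite("pics/w2.png",d["image"][:,:,::-1])
b=blobs(d,(0,0,0),(180,255,50),(250,0,420,225),1)[0];q=cv2.minAreaRect(b);print(q,plane(d,q[0],.096),p)
E
```

```text
t: 2.15
tool_pos: [0.4853, 0.068, 0.1432]
tool_rot: [0.0, 0.689, 0.725, -0.0]
contact_force: [-0.1, -0.6, 1.0]
opening: 0.04
grip_force: 0.0
(array([0.08, 0.04, 6.62]), np.float64(-0.001))
((323.4999694824219, 171.5), (20.999996185302734, 104.99998474121094), 0.0) [0.48432412 0.0997912  0.096     ] [0.48567572 0.06874305 0.096     ]
```

```bash
python3 -m handwheel '[[4,0,0,3.3,0],[4,0,0,6.6,0],[4,0,0,6.6,0],[0.8,0,0,6.6,0],[0.8,0,0,6.6,0],[0.8,0,0,6.6,0]]' 50
python3 - <<'E'
from h import *
from station import r
s=r.read_state();print(s["tool_pos"],s["contact_force"],s["opening"],s["grip_force"])
E
```

```text
t: 2.95
tool_pos: [0.4862, 0.0686, 0.0788]
tool_rot: [0.001, 0.688, 0.725, 0.0]
contact_force: [-1.9, -2.2, 6.6]
opening: 0.0103
grip_force: 48.9
[0.48620842 0.06863689 0.07876615] [-1.91406752 -2.17554099  6.63838648] 0.010347558043889631 48.871893882751465
```

```bash
python3 -c "
import numpy as np
for a in list(np.arange(.08,1.3,.08))+[1.29,1.32,1.35,1.38,1.41,1.44,1.47,1.5,1.53,1.57,1.6]:
  b=.028+a;print(round(a,2),round(21.508*(np.cos(.028)-np.cos(b)),2),round(-21.508*(np.sin(b)-np.sin(.028)),2))"
```

```text
0.08 0.12 -1.72
0.16 0.37 -3.42
0.24 0.76 -5.09
0.32 1.28 -6.73
0.4 1.93 -8.32
0.48 2.71 -9.86
0.56 3.6 -11.33
0.64 4.61 -12.72
0.72 5.73 -14.03
0.8 6.95 -15.24
0.88 8.27 -16.35
0.96 9.66 -17.36
1.04 11.14 -18.24
1.12 12.67 -19.01
1.2 14.27 -19.65
1.28 15.91 -20.17
1.29 16.12 -20.22
1.32 16.75 -20.37
1.35 17.38 -20.51
1.38 18.01 -20.62
1.41 18.65 -20.72
1.44 19.29 -20.79
1.47 19.94 -20.85
1.5 20.58 -20.89
1.53 21.22 -20.9
1.57 22.08 -20.9
1.6 22.73 -20.87
```

```bash
python3 -m handwheel '[[0.8,0,0.12,-1.72,0],[0.8,0,0.37,-3.42,0],[0.8,0,0.76,-5.09,0],[0.8,0,1.28,-6.73,0],[0.8,0,1.93,-8.32,0],[0.8,0,2.71,-9.86,0],[0.8,0,3.6,-11.33,0],[0.8,0,4.61,-12.72,0],[0.8,0,5.73,-14.03,0],[0.8,0,6.95,-15.24,0]]'
python3 -m handwheel '[[0.8,0,1.32,-1.11,0],[0.8,0,2.71,-2.12,0],[0.8,0,4.19,-3.0,0],[0.8,0,5.72,-3.77,0],[0.8,0,7.32,-4.41,0],[0.8,0,7.32,-4.41,0]]'
cat > lid.py <<'E'
from h import *
from station import r
s=r.read_state();H=B((85,0,90));g=s["tool_pos"]+np.array([0,0,.0172])
d=Ro.from_euler('z',-TH).apply(g-H);F=Ro.from_euler('z',-TH).apply(s["contact_force"])
a=np.arctan2(d[2],-d[0]);print("t",round(s["t"],2),"lid",round(a-.028,3),"rad",round(np.hypot(d[0],d[2])*1000,1),"y",round(d[1]*1000,1),"Fbox",F.round(1),"Ftan",round(F[0]*np.sin(a)+F[2]*np.cos(a),2),"open",round(s["opening"],4))
E
python3 lid.py
```

```text
t: 4.2
tool_pos: [0.5543, 0.0722, 0.2302]
tool_rot: [0.0, 0.688, 0.725, -0.001]
contact_force: [-0.6, -2.0, -1.5]
opening: 0.01
grip_force: 49.3
t: 4.95
tool_pos: [0.6289, 0.0761, 0.2755]
tool_rot: [0.001, 0.688, 0.725, 0.001]
contact_force: [-2.8, -2.7, 4.4]
opening: 0.0107
grip_force: 50.1
t 4.95 lid 1.203 rad 215.0 y -0.1 Fbox [-2.9 -2.5  4.4] Ftan -1.25 open 0.0107
```

```bash
python3 -m handwheel '[[0.8,0,0.41,-0.14,0],[0.8,0,0.82,-0.27,0]]'; python3 lid.py
python3 -m handwheel '[[0.8,0,0.41,-0.13,0],[0.8,0,0.82,-0.25,0]]'; python3 lid.py
python3 -m handwheel '[[0.8,0,0.42,-0.11,0],[0.8,0,0.84,-0.2,0]]';python3 lid.py
python3 -m handwheel '[[0.8,0,0.3,-0.07,0],[0.8,0,0.63,-0.14,0]]';python3 lid.py
python3 -m handwheel '[[0.8,0,0.3,-0.05,0],[0.8,0,0.3,-0.05,0]]';python3 lid.py
```

```text
t: 5.2
tool_pos: [0.635, 0.0765, 0.2775]
tool_rot: [0.0, 0.689, 0.725, -0.001]
contact_force: [-4.8, -1.8, 6.6]
opening: 0.0097
grip_force: 50.2
t 5.2 lid 1.233 rad 215.0 y -0.1 Fbox [-4.9 -1.6  6.6] Ftan -2.61 open 0.0097
t: 5.45
tool_pos: [0.6433, 0.0769, 0.28]
tool_rot: [0.0, 0.688, 0.725, -0.001]
contact_force: [-4.3, -2.3, 5.8]
opening: 0.0101
grip_force: 50.1
t 5.45 lid 1.274 rad 215.0 y -0.0 Fbox [-4.4 -2.1  5.8] Ftan -2.73 open 0.0101
t: 5.7
tool_pos: [0.6518, 0.0774, 0.2822]
tool_rot: [0.0, 0.688, 0.725, -0.0]
contact_force: [-4.2, -1.8, 7.2]
opening: 0.0102
grip_force: 50.2
t 5.7 lid 1.315 rad 215.0 y -0.0 Fbox [-4.3 -1.6  7.2] Ftan -2.61 open 0.0102
t: 5.95
tool_pos: [0.6582, 0.0777, 0.2836]
tool_rot: [0.0, 0.689, 0.725, -0.0]
contact_force: [-3.9, -2.4, 5.4]
opening: 0.0101
grip_force: 50.2
t 5.95 lid 1.345 rad 215.0 y -0.0 Fbox [-4.  -2.2  5.4] Ftan -2.89 open 0.0101
t: 6.2
tool_pos: [0.6617, 0.0779, 0.2843]
tool_rot: [0.001, 0.689, 0.725, 0.0]
contact_force: [-3.6, -1.6, 7.0]
opening: 0.0103
grip_force: 50.2
t 6.2 lid 1.361 rad 215.0 y -0.0 Fbox [-3.7 -1.4  7. ] Ftan -2.36 open 0.0103
```

```bash
cat >> lid.py <<'E'
import sys
if len(sys.argv)>1 and abs(F[0]*np.sin(a)+F[2]*np.cos(a))>float(sys.argv[1]): print("STOP FELT");sys.exit(1)
E
python3 -m handwheel '[[0.8,0,0.2,-0.03,0],[0.8,0,0.2,-0.03,0]]' >/dev/null && python3 lid.py 5 &&
python3 -m handwheel '[[0.8,0,0.2,-0.03,0],[0.8,0,0.2,-0.03,0]]' >/dev/null && python3 lid.py 5 &&
python3 -m handwheel '[[0.8,0,0.2,-0.02,0],[0.8,0,0.2,-0.02,0]]' >/dev/null && python3 lid.py 5 &&
python3 -m handwheel '[[0.8,0,0.2,-0.02,0],[0.8,0,0.2,-0.02,0]]' >/dev/null && python3 lid.py 5 &&
python3 -m handwheel '[[0.8,0,0.2,-0.02,0],[0.8,0,0.2,-0.02,0]]' >/dev/null && python3 lid.py 5 &&
python3 -m handwheel '[[0.8,0,0.2,-0.02,0],[0.8,0,0.2,-0.02,0]]' >/dev/null && python3 lid.py 5 &&
python3 -m handwheel '[[0.8,0,0.2,-0.01,0],[0.8,0,0.2,-0.01,0]]' >/dev/null && python3 lid.py 5 &&
python3 -m handwheel '[[0.8,0,0.2,-0.01,0],[0.8,0,0.2,-0.01,0]]' >/dev/null && python3 lid.py 5
```

```text
t 6.45 lid 1.371 rad 215.0 y -0.0 Fbox [-3.  -2.2  6.3] Ftan -1.85 open 0.0103
t 6.7 lid 1.382 rad 215.0 y -0.1 Fbox [-2.3 -0.8  7. ] Ftan -1.13 open 0.0103
t 6.95 lid 1.392 rad 215.1 y -0.0 Fbox [-1.7 -1.5  7.5] Ftan -0.51 open 0.0104
t 7.2 lid 1.402 rad 215.1 y -0.0 Fbox [-1.8 -2.   7.7] Ftan -0.71 open 0.0102
t 7.45 lid 1.413 rad 215.1 y -0.0 Fbox [-2.1 -0.9  6.9] Ftan -1.24 open 0.0097
t 7.7 lid 1.422 rad 215.1 y -0.0 Fbox [-1.1 -1.6  6.9] Ftan -0.22 open 0.0102
t 7.95 lid 1.432 rad 215.1 y 0.0 Fbox [-1.8 -0.8  7.7] Ftan -0.98 open 0.0102
t 8.2 lid 1.442 rad 215.1 y -0.0 Fbox [-1.8 -2.1  7.5] Ftan -1.0 open 0.0101
```

```bash

python3 -m handwheel '[[0.8,0,0.2,-0.01,0],[0.8,0,0.2,-0.01,0]]' >/dev/null && python3 lid.py 4.5 &&
python3 -m handwheel '[[0.8,0,0.2,-0.01,0],[0.8,0,0.2,-0.01,0]]' >/dev/null && python3 lid.py 4.5 &&
python3 -m handwheel '[[0.8,0,0.2,-0.01,0],[0.8,0,0.2,-0.01,0]]' >/dev/null && python3 lid.py 4.5 &&
python3 -m handwheel '[[0.8,0,0.2,-0.01,0],[0.8,0,0.2,-0.01,0]]' >/dev/null && python3 lid.py 4.5 &&
python3 -m handwheel '[[0.8,0,0.2,-0.01,0],[0.8,0,0.2,-0.01,0]]' >/dev/null && python3 lid.py 4.5 &&
python3 -m handwheel '[[0.8,0,0.2,0,0],[0.8,0,0.2,0,0]]' >/dev/null && python3 lid.py 4.5 &&
python3 -m handwheel '[[0.8,0,0.2,0,0],[0.8,0,0.2,0,0]]' >/dev/null && python3 lid.py 4.5 &&
python3 -m handwheel '[[0.8,0,0.2,0,0],[0.8,0,0.2,0,0]]' >/dev/null && python3 lid.py 4.5 &&
python3 -m handwheel '[[0.8,0,0.2,0,0],[0.8,0,0.2,0,0]]' >/dev/null && python3 lid.py 4.5 &&
python3 -m handwheel '[[0.8,0,0.2,0,0],[0.8,0,0.2,0,0]]' >/dev/null && python3 lid.py 4.5
```

```text
t 8.45 lid 1.451 rad 215.1 y -0.0 Fbox [-2.2 -1.   8.1] Ftan -1.43 open 0.0101
t 8.7 lid 1.461 rad 215.0 y -0.0 Fbox [-1.7 -1.   8.8] Ftan -1.01 open 0.0101
t 8.95 lid 1.469 rad 215.0 y -0.0 Fbox [-1.2 -2.1  8.5] Ftan -0.59 open 0.0102
t 9.2 lid 1.478 rad 215.1 y 0.0 Fbox [-1.9 -1.8  9. ] Ftan -1.29 open 0.0101
t 9.45 lid 1.488 rad 215.1 y -0.0 Fbox [-2.8 -2.   9. ] Ftan -2.34 open 0.0103
t 9.7 lid 1.497 rad 215.1 y 0.0 Fbox [-2.3 -2.1  8.7] Ftan -1.86 open 0.0098
t 9.95 lid 1.507 rad 215.1 y 0.0 Fbox [-2.6 -0.6  8.9] Ftan -2.28 open 0.0105
t 10.2 lid 1.516 rad 215.1 y -0.0 Fbox [-2.4 -1.6  9.6] Ftan -2.12 open 0.0102
t 10.45 lid 1.526 rad 215.1 y -0.0 Fbox [-1.8 -1.2 10.6] Ftan -1.65 open 0.0102
t 10.7 lid 1.536 rad 215.1 y 0.0 Fbox [-1.9 -1.7  8.6] Ftan -1.86 open 0.0101
```

```bash

python3 -m handwheel '[[0.8,0,0.2,0,0],[0.8,0,0.2,0,0]]' >/dev/null && python3 lid.py 4.5 &&
python3 -m handwheel '[[0.8,0,0.2,0,0],[0.8,0,0.2,0,0]]' >/dev/null && python3 lid.py 4.5 &&
python3 -m handwheel '[[0.8,0,0.15,0,0],[0.8,0,0.15,0,0]]' >/dev/null && python3 lid.py 4.5 &&
python3 -m handwheel '[[0.8,0,0.15,0,0],[0.8,0,0.15,0,0]]' >/dev/null && python3 lid.py 4.5 &&
python3 -m handwheel '[[0.8,0,0.15,0,0],[0.8,0,0.15,0,0]]' >/dev/null && python3 lid.py 4.5
python3 - <<'E'
from station import cams
import cv2,numpy as np
d=cams.snapshot("scene");cv2.imwrite("pics/s3.png",cv2.resize(d["image"][80:320,230:470,::-1],None,fx=2.5,fy=2.5))
E
```

```text
t 10.95 lid 1.544 rad 215.1 y 0.0 Fbox [-1.8 -1.8  8.9] Ftan -1.78 open 0.0102
t 11.2 lid 1.551 rad 215.1 y 0.0 Fbox [-3.5 -2.2 10. ] Ftan -3.53 open 0.01
t 11.45 lid 1.556 rad 215.1 y 0.0 Fbox [-4.5 -1.1 10. ] Ftan -4.61 open 0.0103
STOP FELT
```

View pics/s3.png

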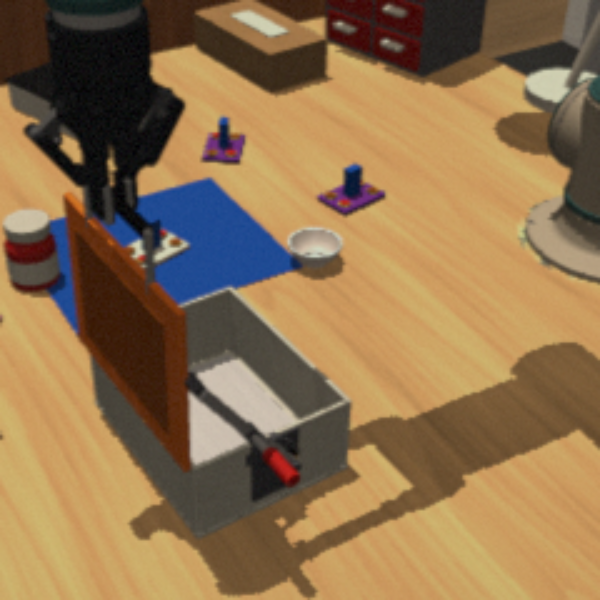

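The stay looks straight (from the lid edge near (190,380) to the foot at (275,460), red knob at (285,468)), and the firm stop came at about 1.55 rad; now lower.

```bash

python3 -m handwheel '[[0.8,0,-0.6,0,0],[0.8,0,-1.2,0.02,0],[0.8,0,-1.8,0.06,0],[0.8,0,-2.5,0.11,0],[0.8,0,-3.1,0.19,0],[0.8,0,-3.77,0.28,0],[0.8,0,-4.2,0.36,0],[0.8,0,-4.62,0.44,0],[0.8,0,-5.0,0.52,0],[0.8,0,-5.24,0.58,0]]' >/dev/null; python3 lid.py
python3 -m handwheel '[[0.8,0,-0.15,0.03,0],[0.8,0,-0.15,0.03,0]]' >/dev/null; python3 lid.py 6&&
python3 -m handwheel '[[0.8,0,-0.15,0.03,0],[0.8,0,-0.15,0.03,0]]' >/dev/null; python3 lid.py 6
```

```text
t 12.75 lid 1.309 rad 214.9 y -0.0 Fbox [-4.1 -1.9 10.2] Ftan -1.66 open 0.01
t 13.0 lid 1.301 rad 214.9 y -0.0 Fbox [-4.6 -1.3 10.1] Ftan -2.07 open 0.0106
t 13.25 lid 1.295 rad 214.9 y -0.1 Fbox [-4.3 -1.6 10.6] Ftan -1.56 open 0.0102
```

```bash

python3 -m handwheel '[[0.8,0,-0.12,0.03,0],[0.8,0,-0.12,0.03,0]]' >/dev/null; python3 lid.py 6&&
python3 -m handwheel '[[0.8,0,-0.12,0.03,0],[0.8,0,-0.12,0.03,0]]' >/dev/null; python3 lid.py 6
python3 -m handwheel '[[0.8,0,-0.12,0.03,0],[0.8,0,-0.12,0.03,0]]' >/dev/null; python3 lid.py 6
```

```text
t 13.5 lid 1.293 rad 214.9 y -0.0 Fbox [-4.1 -1.3 10.8] Ftan -1.32 open 0.0103
t 13.75 lid 1.292 rad 215.0 y -0.1 Fbox [-1.  -1.1 10. ] Ftan 1.52 open 0.0103
t 14.0 lid 1.29 rad 214.9 y -0.1 Fbox [ 0.7 -1.7 10.2] Ftan 3.2 open 0.0102
```

```bash

python3 -m handwheel '[[2,0,0,0,0],[3.5,0,0,0,0],[3.5,0,0,-3,0],[3.5,0,0,-8,0],[3.5,0,0,-8,0]]'
python3 - <<'E'
from h import *
from station import r,cams
s=r.read_state()
d=cams.snapshot("top");np.savez("top1.npz",**d)
w=blobs(d,(0,0,120),(180,70,255),(392,175,428,215),1)[0]
q=cv2.minAreaRect(w);W=np.array([plane(d,p,.008) for p in cv2.boxPoints(q)]);print(W.mean(0),q)
g=blobs(d,(105,100,20),(130,255,90),(395,180,425,212),2)
for x in g: print(cv2.minAreaRect(x))
yaw=np.radians(-73.8)
print(shift(s,[.5333,-.265,.10],yaw)); cv2.imwrite("pics/t3.png",cv2.resize(d["image"][110:270,215:455,::-1],None,fx=3.3,fy=3.3))
E
```

```text
t: 14.62
tool_pos: [0.6462, 0.0777, 0.3615]
tool_rot: [0.003, 0.688, 0.725, 0.003]
contact_force: [-1.1, 0.1, 0.2]
opening: 0.0348
grip_force: 0.0
[ 0.53320909 -0.26484577  0.008     ] ((408.3381042480469, 195.5818328857422), (26.964059829711914, 18.552705764770508), 72.6459732055664)
((408.4411926269531, 194.23532104492188), (1.9402848482131958, 4.123105525970459), 14.03624439239502)
((409.5, 198.5), (1.4142135381698608, 0.0), 135.0)
(array([-33.63, -13.27,  26.05]), np.float64(1.34))
```

View pics/t3.png

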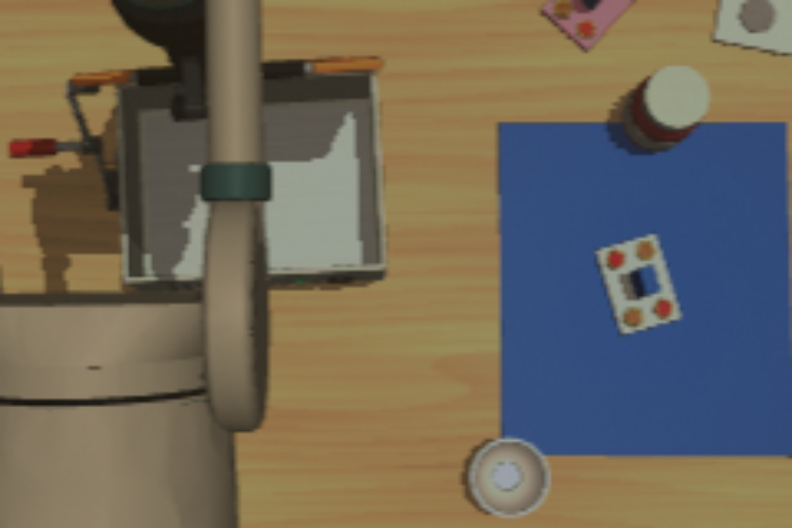

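Lid stands on the locked stay, box open (interior (130-380,100-275) in the crop), knob at (35,148), tray unmoved at (640,283).

```bash

python3 -m handwheel '[[3.5,-33.6,-13.2,0,1.34],[3.5,-33.6,-13.2,0,1.34],[3.5,-33.6,-13.2,0,1.34],[3.5,-33.6,-13.2,6,1.34],[3.5,-33.6,-13.2,12,1.34],[3.5,-33.6,-13.2,18,1.34],[3.5,-33.6,-13.2,24,1.34],[3.5,-33.6,-13.2,26,1.34],[3.5,-33.6,-13.2,26,1.34],[3.5,-33.6,-13.2,26,1.34]]' >/dev/null
python3 - <<'E'
from h import *
from station import r,cams
s=r.read_state();print(s["t"],s["tool_pos"],shift(s,[.5333,-.265,.022],np.radians(-73.8)))
d=cams.snapshot("wrist");cv2.imwrite("pics/w4.png",d["image"][:,:,::-1])
E
```

```text
15.925 [ 0.52750726 -0.26363909  0.09367355] (array([0.56, 0.34, 7.16]), np.float64(-0.001))
```

View pics/w4.png

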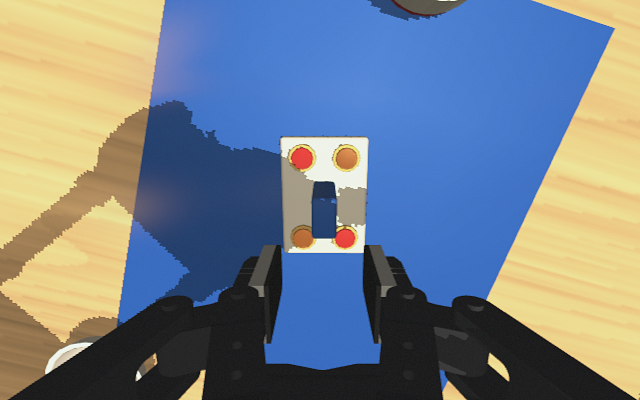

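The wrist view shows the white tray (280-368,137-252), square to the fingers and its blue grip at (324,210) centred between them.

```bash
python3 -m handwheel '[[3.2,0.4,0.3,2,0],[3.2,0.6,0.3,4,0],[3.2,0.6,0.3,4,0]]' >/dev/null
python3 - <<'E'
from h import *
from station import r,cams
s=r.read_state();print(s["tool_pos"],s["contact_force"],shift(s,[.5333,-.265,.022],np.radians(-73.8)))
d=cams.snapshot("wrist")
w=blobs(d,(0,0,110),(180,80,255),(240,60,420,300),1)[0];q=cv2.minAreaRect(w);print(q,plane(d,q[0],.008))
E
```

```text
[ 0.53686866 -0.26557408  0.05756144] [ 0.26798119 -0.83606773  0.4270991 ] (array([-0.33, -0.15,  3.56]), np.float64(0.001))
((315.0, 225.0), (132.0, 102.0), 90.0) [ 0.5354112  -0.26103541  0.008     ]
```

```bash
python3 -m handwheel '[[3.2,-0.3,-0.15,2,0],[3.2,-0.3,-0.15,3.5,0],[3.2,-0.3,-0.15,3.5,0],[0.9,-0.3,-0.15,3.5,0],[0.9,-0.3,-0.15,3.5,0],[0.9,-0.3,-0.15,3.5,0]]' 40
python3 -m handwheel '[[0.9,0,0,-3,0],[0.9,0,0,-9,0],[0.9,0,0,-15,0],[0.9,0,0,-18,0],[0.9,0,0,-18,0],[0.9,0,0,-18,0]]'
python3 - <<'E'
from h import *
from station import r,cams
s=r.read_state();p=B((-15,-10,120));print(p,s["tool_pos"],shift(s,[*p[:2],.2],TH))
E
```

```text
t: 17.15
tool_pos: [0.5342, -0.266, 0.0233]
tool_rot: [0.001, 0.99, 0.141, 0.001]
contact_force: [-0.1, 0.3, 3.0]
opening: 0.0132
grip_force: 39.8
t: 17.9
tool_pos: [0.5325, -0.265, 0.2007]
tool_rot: [-0.001, 0.99, 0.141, -0.001]
contact_force: [-0.4, 0.4, -1.0]
opening: 0.0138
grip_force: 39.4
[0.60104004 0.06473387 0.12      ] [ 0.53250521 -0.26501059  0.2007255 ] (array([ 15.78, -29.75,   0.11]), np.float64(-1.34))
```

```bash
python3 - <<'E'
from h import *
from station import r
s=r.read_state();p=B((-34,-5,120));print(p,shift(s,[*p[:2],.2],TH+np.pi/2))
E
```

```text
[0.58180584 0.06873956 0.12      ] (array([ 14.05, -30.67,   0.11]), np.float64(0.231))
```

```bash
python3 -m handwheel '[[0.9,1.4,-3,0,-0.18],[0.9,2.8,-6,0,-0.36],[0.9,4.2,-9,0,-0.54],[0.9,5.6,-12,0,-0.72],[0.9,7,-15,0,-0.9],[0.9,8.4,-18,0,-1.08],[0.9,9.8,-21,0,-1.26],[0.9,11.2,-24,0,-1.44],[0.9,12.6,-27,0,-1.62],[0.9,14,-30.6,0,-1.8]]' >/dev/null
python3 -m handwheel '[[0.9,0,0,0,-0.18],[0.9,0,0,0,-0.36],[0.9,0,0,0,-0.54],[0.9,0,0,0,-0.72],[0.9,0,0,0,-0.9],[0.9,0,0,0,-1.11],[0.9,0,0,0,-1.11],[0.9,0,0,0,-1.11]]'
python3 - <<'E'
from h import *
from station import r
s=r.read_state();p=B((-34,-5,120));print(s["opening"],s["tool_pos"],s["joints"],shift(s,[*p[:2],.0295],TH+np.pi/2))
E
```

```text
t: 20.15
tool_pos: [0.5819, 0.0673, 0.201]
tool_rot: [-0.001, -0.024, 1.0, -0.0]
contact_force: [0.3, 1.3, -1.3]
opening: 0.0132
grip_force: 39.4
0.013240574180327726 [0.58193221 0.06725544 0.20096849] [-3.61969526e-03  3.11542369e-01  1.52973621e+00 -1.09780484e-04
  1.30301979e+00 -1.62326785e+00] (array([-0.04,  0.15, 17.15]), np.float64(-0.003))
```

```bash
cat > st.py <<'E'
from h import *
from station import r
s=r.read_state();print("t",round(s["t"],2),s["tool_pos"].round(4) if hasattr(s["tool_pos"],"round") else s["tool_pos"],"F",np.round(s["contact_force"],1),"open",round(s["opening"],4))
E
python3 -m handwheel '[[0.9,0,0.15,4,0],[0.9,0,0.15,8,0],[0.9,0,0.15,12,0],[0.9,0,0.15,15,0],[0.9,0,0.15,15.8,0],[0.9,0,0.15,15.8,0]]' >/dev/null;python3 st.py
python3 -m handwheel '[[0.9,0,0,0.5,0],[0.9,0,0,1.0,0],[0.9,0,0,1.0,0]]' >/dev/null;python3 st.py
python3 -m handwheel '[[0.9,0,0,0.2,0],[0.9,0,0,0.2,0]]' >/dev/null;python3 st.py
```

```text
t 20.9 [0.5826 0.0687 0.0444] F [-0.8  0.2 -1.7] open 0.0132
t 21.27 [0.5824 0.0688 0.0345] F [ 0.6 -0.7 -2. ] open 0.0133
t 21.52 [0.5825 0.0688 0.0324] F [ 0.1 -0.2 -1.1] open 0.0134
```

```bash
python3 -m handwheel '[[0.9,0,0,0.2,0],[0.9,0,0,0.2,0]]' >/dev/null;python3 st.py
python3 -m handwheel '[[0.9,0,0,0.15,0],[0.9,0,0,0.15,0]]' >/dev/null;python3 st.py
python3 -m handwheel '[[0.9,0,0,0.1,0],[0.9,0,0,0.1,0]]' >/dev/null;python3 st.py
```

```text
t 21.77 [0.5824 0.0688 0.0303] F [ 1.1 -0.2 -2.3] open 0.0133
t 22.02 [0.5824 0.0688 0.0288] F [ 0.5  0.3 -0.7] open 0.0135
t 22.27 [0.5826 0.0687 0.0283] F [-0.9 -0.2  1.1] open 0.0134
```

```bash
python3 -m handwheel '[[2.5,0,0,0,0],[3,0,0,0,0],[3,0,0,-2,0],[3,0,0,-8,0],[3,0,0,-14,0],[3,0,0,-19,0],[3,0,0,-19,0]]' >/dev/null;python3 st.py
python3 - <<'E'
from h import *
from station import r,cams
for n in("scene","top"):
    d=cams.snapshot(n);np.savez(n+"2.npz",**d)
t,s=load("top2.npz"),load("scene2.npz")
p=B((28,175,111));ut,us=proj(t,p).astype(int),proj(s,p).astype(int);print("expect",p,ut,us)
c=[]
for d,u in((t,ut),(s,us)):
    b=blobs(d,(0,150,50),(6,255,255),(u[0]-25,u[1]-15,u[0]+25,u[1]+15))[0];print(cv2.minAreaRect(b));c.append(cen(b))
print(tri(t,c[0],s,c[1]))
st=r.read_state();p=B((28,180,111));print(shift(st,[*p[:2],.22],TH))
cv2.imwrite("pics/s5.png",cv2.resize(s["image"][80:320,230:470,::-1],None,fx=2.5,fy=2.5))
E
```

```text
t 23.15 [0.5854 0.0688 0.223 ] F [-0.3 -0.  -0.7] open 0.0298
expect [0.63436625 0.2517188  0.111     ] [224 154] [345 267]
((219.5, 154.5), (3.0, 3.0), 90.0)
((346.0000305175781, 268.0000305175781), (16.970561981201172, 7.071067810058594), 45.0)
(array([0.63666602, 0.26238376, 0.11971225]), np.float64(0.0034090022300187492))
(array([-6.14, 18.5 , -0.2 ]), np.float64(1.57))
```

View pics/s5.png

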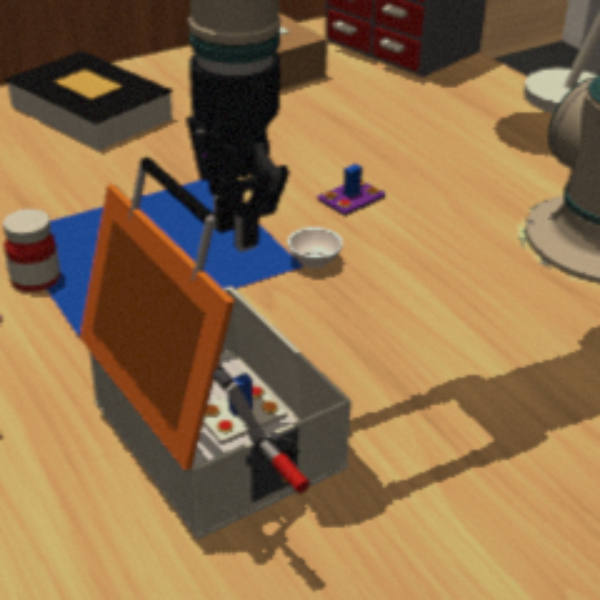

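The tray lies flat inside the box, (240,405) in the crop, with the lid propped on the stay and the red knob at (288,470), as expected.

```bash
python3 -m handwheel '[[4,0,6,0,0],[4,0,12,0,0.17],[4,0,18.5,0,0.35],[4,0,18.5,0,0.52],[4,0,18.5,0,0.7],[4,0,18.5,0,0.88],[4,-2,18.5,0,1.05],[4,-4,18.5,0,1.22],[4,-6.1,18.5,0,1.4],[4,-6.1,18.5,0,1.57]]' >/dev/null
python3 -m handwheel '[[4,0,0,0,0],[4,0,0,0,0]]' 60
python3 - <<'E'
from h import *
from station import r,cams
st=r.read_state();p=B((28,180,111));print(shift(st,p-[0,0,.0165],TH))
d=cams.snapshot("wrist")
b=blobs(d,(0,150,50),(6,255,255),(200,0,450,330))[0];q=cv2.minAreaRect(b);k=plane(d,q[0],.111)
print(q,k,Ro.from_euler('z',-TH).apply(k-O)*1000)
E
```

```text
t: 24.75
tool_pos: [0.6332, 0.2565, 0.2164]
tool_rot: [-0.001, 0.688, 0.726, -0.001]
contact_force: [-0.4, 0.7, 0.4]
opening: 0.0401
grip_force: 0.0
(array([ 0.02,  0.12, 12.19]), np.float64(0.002))
((324.5, 201.5), (53.0, 17.0), 90.0) [0.63457556 0.25469073 0.111     ] [ 28.36349572 177.95704134 111.        ]
```

```bash
python3 -m handwheel '[[4,0,0.12,4,0],[4,0,0.12,8,0],[4,0,0.12,11,0],[4,0,0.12,12.2,0],[4,0,0.12,12.2,0],[1.0,0,0.12,12.2,0],[1.0,0,0.12,12.2,0],[1.0,0,0.12,12.2,0]]' 50
cat > kn.py <<'E'
from h import *
from station import r
import sys
s=r.read_state();g=Ro.from_euler('z',-TH).apply(s["tool_pos"]+np.array([0,0,.0165])-O)*1000;F=Ro.from_euler('z',-TH).apply(s["contact_force"])
fs=(F[0]+F[2])/2**.5;print("t",round(s["t"],2),"knob box",g.round(1),"F",F.round(1),"Fslope",round(fs,1),"Fperp",round((F[0]-F[2])/2**.5,1),"open",round(s["opening"],4))
if len(sys.argv)>1 and abs(fs)>float(sys.argv[1]): print("STOP FELT");sys.exit(1)
E
python3 kn.py
```

```text
t: 25.8
tool_pos: [0.6351, 0.2571, 0.0976]
tool_rot: [0.0, 0.688, 0.725, 0.001]
contact_force: [-3.5, -0.2, 6.4]
opening: 0.0119
grip_force: 48.8
t 25.8 knob box [ 29.  180.3 114.1] F [-3.5 -0.   6.4] Fslope 2.0 Fperp -7.0 open 0.0119
```

```bash
python3 -m handwheel '[[1,0,-0.08,-0.12,0],[1,0,-0.08,-0.12,0]]' >/dev/null;python3 kn.py
python3 -m handwheel '[[1,0,0.07,-0.07,0],[1,0,0.07,-0.07,0]]' >/dev/null;python3 kn.py
python3 -m handwheel '[[1,0,0.07,-0.07,0],[1,0,0.07,-0.07,0]]' >/dev/null;python3 kn.py 11 &&
python3 -m handwheel '[[1,0,0.07,-0.07,0],[1,0,0.07,-0.07,0]]' >/dev/null;python3 kn.py 11 &&
python3 -m handwheel '[[1,0,0.07,-0.07,0],[1,0,0.07,-0.07,0]]' >/dev/null;python3 kn.py 11
```

```text
t 26.05 knob box [ 28.8 180.3 114.2] F [-2.   0.9  3.3] Fslope 1.0 Fperp -3.8 open 0.0122
t 26.3 knob box [ 28.8 180.3 114.3] F [-1.4  1.3  3.1] Fslope 1.2 Fperp -3.2 open 0.0122
t 26.55 knob box [ 28.9 180.2 114.4] F [-3.1  3.8  0.4] Fslope -1.9 Fperp -2.5 open 0.0123
t 26.8 knob box [ 28.9 180.2 114.5] F [-3.7  2.6 -1.8] Fslope -3.9 Fperp -1.4 open 0.0116
t 27.05 knob box [ 29.1 180.2 114.8] F [-4.8  4.1 -3.3] Fslope -5.7 Fperp -1.1 open 0.0122
```

```bash
for i in 1; do
python3 -m handwheel '[[1,0,0.07,-0.07,0],[1,0,0.07,-0.07,0]]' >/dev/null;python3 kn.py 11 &&
python3 -m handwheel '[[1,0,0.07,-0.07,0],[1,0,0.07,-0.07,0]]' >/dev/null;python3 kn.py 11 &&
python3 -m handwheel '[[1,0,0.07,-0.07,0],[1,0,0.07,-0.07,0]]' >/dev/null;python3 kn.py 11 &&
python3 -m handwheel '[[1,0,0.07,-0.07,0],[1,0,0.07,-0.07,0]]' >/dev/null;python3 kn.py 11 &&
python3 -m handwheel '[[1,0,0.07,-0.07,0],[1,0,0.07,-0.07,0]]' >/dev/null;python3 kn.py 11; done
```

```text
t 27.3 knob box [ 29.6 180.1 115.3] F [-4.4  2.9 -3.8] Fslope -5.9 Fperp -0.4 open 0.012
t 27.55 knob box [ 30.3 180.1 116. ] F [-4.2  3.6 -3.5] Fslope -5.5 Fperp -0.4 open 0.0122
t 27.8 knob box [ 31.  180.1 116.7] F [-3.8  2.5 -4.3] Fslope -5.7 Fperp 0.4 open 0.012
t 28.05 knob box [ 31.6 180.1 117.3] F [-4.9  3.5 -3.4] Fslope -5.9 Fperp -1.0 open 0.0121
t 28.3 knob box [ 32.3 180.1 118. ] F [-4.6  3.6 -4.4] Fslope -6.3 Fperp -0.2 open 0.0122
```

```bash

python3 -m handwheel '[[1,0,0.07,-0.07,0],[1,0,0.07,-0.07,0]]' >/dev/null;python3 kn.py 9 &&
python3 -m handwheel '[[1,0,0.07,-0.07,0],[1,0,0.07,-0.07,0]]' >/dev/null&&python3 kn.py 9 &&
python3 -m handwheel '[[1,0,0.07,-0.07,0],[1,0,0.07,-0.07,0]]' >/dev/null&&python3 kn.py 9 &&
python3 -m handwheel '[[1,0,0.07,-0.07,0],[1,0,0.07,-0.07,0]]' >/dev/null&&python3 kn.py 9 &&
python3 -m handwheel '[[1,0,0.07,-0.07,0],[1,0,0.07,-0.07,0]]' >/dev/null&&python3 kn.py 9 &&
python3 -m handwheel '[[1,0,0.07,-0.07,0],[1,0,0.07,-0.07,0]]' >/dev/null&&python3 kn.py 9 &&
python3 -m handwheel '[[1,0,0.07,-0.07,0],[1,0,0.07,-0.07,0]]' >/dev/null&&python3 kn.py 9 &&
python3 -m handwheel '[[1,0,0.07,-0.07,0],[1,0,0.07,-0.07,0]]' >/dev/null&&python3 kn.py 9
```

```text
t 28.55 knob box [ 33.1 180.2 118.6] F [-5.7  3.6 -4.5] Fslope -7.3 Fperp -0.8 open 0.0119
t 28.8 knob box [ 33.8 180.1 119.3] F [-4.9  3.8 -5.2] Fslope -7.1 Fperp 0.2 open 0.0121
t 29.05 knob box [ 34.5 180.1 119.9] F [-5.3  4.2 -4.1] Fslope -6.7 Fperp -0.9 open 0.0118
t 29.3 knob box [ 35.2 180.1 120.6] F [-3.2  3.4 -4.9] Fslope -5.7 Fperp 1.2 open 0.012
t 29.55 knob box [ 36.  180.1 121.2] F [-4.5  3.1 -4.1] Fslope -6.1 Fperp -0.2 open 0.0118
t 29.8 knob box [ 36.7 180.1 121.8] F [-4.2  2.7 -5.9] Fslope -7.2 Fperp 1.2 open 0.0122
t 30.05 knob box [ 37.4 180.1 122.4] F [-4.   2.7 -5.8] Fslope -6.9 Fperp 1.2 open 0.0119
t 30.3 knob box [ 38.1 180.1 123.1] F [-3.8  3.1 -6.6] Fslope -7.4 Fperp 2.0 open 0.0121
```

```bash

python3 -m handwheel '[[1,0,0.06,-0.05,0],[1,0,0.06,-0.05,0]]' >/dev/null&&python3 kn.py 9.3 &&
python3 -m handwheel '[[1,0,0.06,-0.05,0],[1,0,0.06,-0.05,0]]' >/dev/null&&python3 kn.py 9.3 &&
python3 -m handwheel '[[1,0,0.06,-0.05,0],[1,0,0.06,-0.05,0]]' >/dev/null&&python3 kn.py 9.3 &&
python3 -m handwheel '[[1,0,0.06,-0.05,0],[1,0,0.06,-0.05,0]]' >/dev/null&&python3 kn.py 9.3 &&
python3 -m handwheel '[[1,0,0.06,-0.05,0],[1,0,0.06,-0.05,0]]' >/dev/null&&python3 kn.py 9.3
```

```text
t 30.55 knob box [ 38.7 180.1 123.6] F [-3.7  2.9 -7.3] Fslope -7.8 Fperp 2.6 open 0.0126
t 30.8 knob box [ 39.3 180.1 124.1] F [-3.6  3.3 -6.4] Fslope -7.1 Fperp 2.0 open 0.012
t 31.05 knob box [ 39.8 180.1 124.5] F [-4.4  3.8 -5.7] Fslope -7.2 Fperp 0.9 open 0.0121
t 31.3 knob box [ 40.1 180.1 124.9] F [-4.6  3.9 -6.9] Fslope -8.2 Fperp 1.6 open 0.0118
t 31.55 knob box [ 40.1 180.1 125. ] F [-4.9  4.  -7.7] Fslope -8.9 Fperp 2.0 open 0.0122
```

```bash

python3 -m handwheel '[[1,0,-0.1,0.1,0],[1,0,-0.1,0.1,0]]' >/dev/null&&python3 kn.py
python3 -m handwheel '[[1,0,-0.05,0.05,0],[1,0,-0.05,0.05,0]]' >/dev/null&&python3 kn.py
```

```text
t 31.8 knob box [ 39.9 180.1 124.5] F [-3.6  3.7 -5.8] Fslope -6.7 Fperp 1.6 open 0.0118
t 32.05 knob box [ 39.6 180.1 124.3] F [-3.1  3.5 -6.4] Fslope -6.7 Fperp 2.3 open 0.0122
```

```bash

python3 -m handwheel '[[1,0,-0.16,-0.12,0],[1,0,-0.16,-0.12,0]]' >/dev/null&&python3 kn.py 9.5 &&
python3 -m handwheel '[[1,0,-0.16,-0.12,0],[1,0,-0.16,-0.12,0]]' >/dev/null&&python3 kn.py 9.5 &&
python3 -m handwheel '[[1,0,-0.16,-0.12,0],[1,0,-0.16,-0.12,0]]' >/dev/null&&python3 kn.py 9.5
```

```text
t 32.3 knob box [ 38.1 180.1 125.7] F [-3.8  2.9 -6.6] Fslope -7.3 Fperp 2.0 open 0.012
t 32.55 knob box [ 36.8 180.1 127.2] F [-4.   3.  -6.1] Fslope -7.2 Fperp 1.5 open 0.0122
t 32.8 knob box [ 35.2 180.1 128.5] F [-3.8  4.1 -6.8] Fslope -7.5 Fperp 2.1 open 0.0126
```

```bash

python3 -m handwheel '[[1,0,-0.22,-0.14,0],[1,0,-0.44,-0.27,0],[1,0,-0.65,-0.38,0]]' >/dev/null&&python3 kn.py 12 &&
python3 -m handwheel '[[1,0,-0.22,-0.11,0],[1,0,-0.44,-0.21,0],[1,0,-0.64,-0.3,0]]' >/dev/null&&python3 kn.py 12
python3 - <<'E'
from station import cams
import cv2
d=cams.snapshot("scene");cv2.imwrite("pics/s6.png",cv2.resize(d["image"][80:320,230:470,::-1],None,fx=2.5,fy=2.5))
E
```

```text
t 33.17 knob box [ 29.  180.2 132.3] F [-3.2  3.1 -7.8] Fslope -7.7 Fperp 3.2 open 0.0121
t 33.55 knob box [ 22.9 180.1 135.6] F [-2.9  4.9 -8.7] Fslope -8.2 Fperp 4.1 open 0.0122
```

View pics/s6.png

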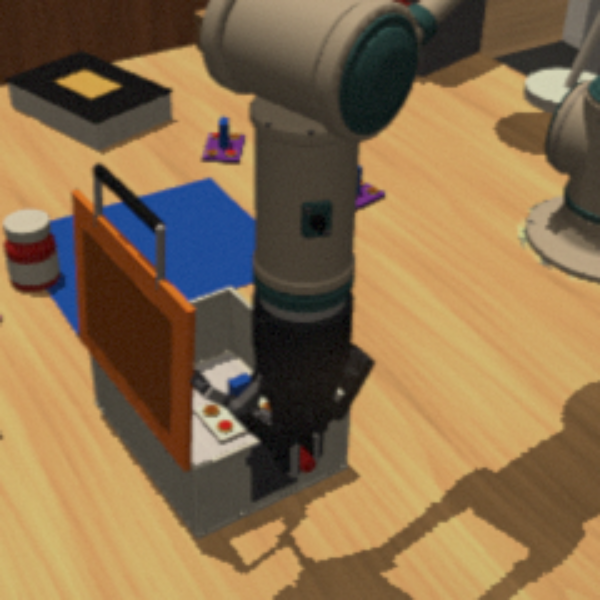

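The knee has begun to fold (links bent at (215,388)), the lid still up and gripper on the knob at (300,458). Now ease the foot down while drawing on.

```bash

python3 -m handwheel '[[1,0,-0.35,0.12,0],[1,0,-0.7,0.28,0],[1,0,-1.05,0.48,0],[1,0,-1.4,0.7,0]]' >/dev/null&&python3 kn.py 14 &&
python3 -m handwheel '[[1,0,-0.35,0.23,0],[1,0,-0.7,0.45,0],[1,0,-0.7,0.45,0]]' >/dev/null&&python3 kn.py 14
```

```text
t 34.1 knob box [ 13.6 180.3 132.4] F [4.6 3.3 5.2] Fslope 7.0 Fperp -0.5 open 0.0118
t 34.48 knob box [  7.1 180.3 129.9] F [-2.   3.4  2.8] Fslope 0.6 Fperp -3.4 open 0.0119
```

```bash

python3 -m handwheel '[[1,0,-0.3,0.1,0],[1,0,-0.6,0.2,0],[1,0,-0.6,0.2,0]]' >/dev/null&&python3 kn.py 14 &&
python3 -m handwheel '[[1,0,-0.3,0.1,0],[1,0,-0.6,0.2,0],[1,0,-0.6,0.2,0]]' >/dev/null&&python3 kn.py 14
```

```text
t 34.85 knob box [ -4.2 180.3 123.6] F [-3.1  4.6  5.7] Fslope 1.8 Fperp -6.2 open 0.0119
t 35.23 knob box [ -8.1 180.4 123.4] F [-1.7  4.6 10.8] Fslope 6.5 Fperp -8.8 open 0.0117
```

```bash

python3 -m handwheel '[[1,0,-0.3,-0.25,0],[1,0,-0.6,-0.25,0],[1,0,-1.12,-0.2,0],[1,0,-1.68,-0.1,0],[1,0,-2.22,0.03,0],[1,0,-2.22,0.03,0]]' >/dev/null&&python3 kn.py 20 &&
python3 -m handwheel '[[1,0,-0.54,0.18,0],[1,0,-1.06,0.39,0],[1,0,-1.56,0.63,0],[1,0,-2.05,0.91,0],[1,0,-2.05,0.91,0]]' >/dev/null&&python3 kn.py 20
```

```text
t 35.98 knob box [-34.2 180.2 120. ] F [-3.8  4.8  2.7] Fslope -0.8 Fperp -4.6 open 0.012
t 36.6 knob box [-55.7 180.  109.7] F [-4.7  5.3 -1.4] Fslope -4.3 Fperp -2.3 open 0.012
```

```bash

python3 -m handwheel '[[1,0,-0.47,0.32,0],[1,0,-0.91,0.67,0],[1,0,-1.33,1.04,0],[1,0,-1.72,1.45,0],[1,0,-2.08,1.88,0],[1,0,-2.08,1.88,0]]' >/dev/null&&python3 kn.py 20 &&
python3 -m handwheel '[[1,0,-0.33,0.45,0],[1,0,-0.63,0.93,0],[1,0,-0.63,0.93,0]]' >/dev/null&&python3 kn.py 20
python3 - <<'E'
from station import cams
import cv2
d=cams.snapshot("scene");cv2.imwrite("pics/s7.png",cv2.resize(d["image"][80:320,230:470,::-1],None,fx=2.5,fy=2.5))
E
```

```text
t 37.35 knob box [-75.7 179.7  90.4] F [-2.6  5.7 -5.2] Fslope -5.5 Fperp 1.8 open 0.0121
t 37.73 knob box [-81.5 179.6  81.1] F [-0.8  5.6 -5.4] Fslope -4.3 Fperp 3.3 open 0.0122
```

View pics/s7.png

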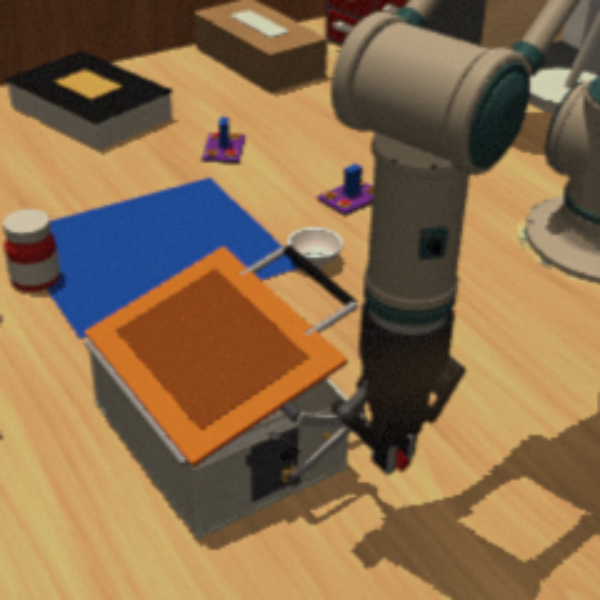

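The lid is nearly down (gap at front about (330,375)), stay folded forward, knob held at (400,458), gripper clear of lid and bar.

```bash

python3 -m handwheel '[[1,0,-0.13,0.25,0],[1,0,-0.26,0.5,0],[1,0,-0.38,0.75,0],[1,0,-0.49,1.01,0],[1,0,-0.57,1.25,0],[1,0,-0.57,1.25,0]]' >/dev/null&&python3 kn.py 20 &&
python3 -m handwheel '[[1,0,-0.06,0.18,0],[1,0,-0.12,0.36,0],[1,0,-0.17,0.5,0],[1,0,-0.17,0.5,0]]' >/dev/null&&python3 kn.py 20
```

```text
t 38.52 knob box [-86.7 179.6  68.8] F [ 0.   5.7 -7.5] Fslope -5.3 Fperp 5.3 open 0.012
t 39.02 knob box [-88.1 179.6  63.8] F [ 0.2  4.4 -7.5] Fslope -5.2 Fperp 5.4 open 0.012
```

```bash

python3 -m handwheel '[[1,0,-0.03,0.1,0],[1,0,-0.05,0.2,0],[1,0,-0.05,0.2,0]]' >/dev/null&&python3 kn.py 20 &&
python3 -m handwheel '[[1,0,-0.02,0.1,0],[1,0,-0.03,0.2,0],[1,0,-0.03,0.2,0]]' >/dev/null&&python3 kn.py 20&&
python3 -m handwheel '[[1,0,0,0.1,0],[1,0,0,0.15,0],[1,0,0,0.15,0]]' >/dev/null&&python3 kn.py 20
```

```text
t 39.4 knob box [-88.6 179.6  61.9] F [ 0.7  5.9 -8.4] Fslope -5.5 Fperp 6.4 open 0.012
t 39.77 knob box [-88.5 179.7  61. ] F [-1.7  5.8 -1.8] Fslope -2.5 Fperp 0.0 open 0.0121
t 40.15 knob box [-88.4 179.8  60.4] F [-2.5  4.7  3. ] Fslope 0.4 Fperp -3.9 open 0.0121
```

```bash

python3 -m handwheel '[[2,0,0,0,0],[4,0,0,0,0],[4,0,0,0,0],[4,0,0,-3,0],[4,0,0,-8,0],[4,0,0,-14,0],[4,3,0,-20,0],[4,8,0,-20,0],[4,8,0,-20,0]]'
python3 - <<'E'
from h import *
from station import cams
d=cams.snapshot("scene");t=cams.snapshot("top")
im=np.vstack([cv2.resize(d["image"][130:290,220:460],(600,400))[:290],cv2.resize(t["image"][110:270,200:460],(600,369))[:300]])
cv2.imwrite("pics/f8.png",im[:,:,::-1])
p=B((-130,0,96));print(proj(t,p),proj(t,B((-89,175,57))))
b=blobs(t,(0,0,0),(180,255,60),(262,200,325,222),1)[0];print(cv2.minAreaRect(b))
k=blobs(t,(0,150,50),(6,255,255),(210,180,262,215))[0];print(cen(k))
E
```

```text
t: 41.28
tool_pos: [0.5151, 0.3333, 0.2453]
tool_rot: [0.0, 0.687, 0.726, 0.001]
contact_force: [-0.1, -0.4, -0.3]
opening: 0.0399
grip_force: 0.0
[292.55479999 209.96840791] [231.247957   199.42287027]
((292.0179443359375, 209.84117126464844), (4.099588871002197, 40.2075080871582), 86.98721313476562)
[230.76296296 198.98888889]
```

View pics/f8.png

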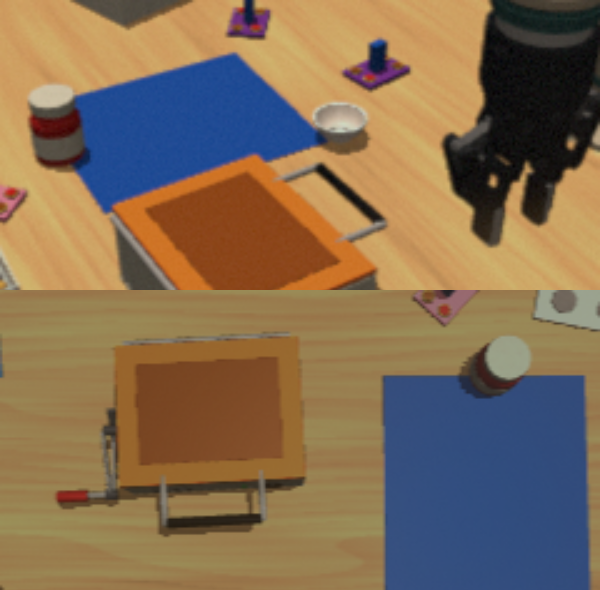

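The lid is fully shut: bar and knob are back at their original pixels, (292,210) and (231,199). The jar and dish show unmoved, and the hand is clear of everything.

```bash
python3 -c "
from station import r
print(r.hand_in())"
```

```text
the job is handed in; nothing more can be done
None
```

The job is handed in: the lid is fully shut with the tray flat inside and the stay folded, the last picture shows the jar and dish unmoved (the bottle was outside it, but the arm never went near), and it took about 41 s of the 72 s allowed.

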